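Clear the solder spool and hold the sprung board holder open at its mark

TASK

The board holder on the soldering bench must be held open for a circuit board: first take the big solder spool that stands in the way of its sliding jaw and set it upright, wholly inside the round outline on the mat. Then pull the jaw's sprung rod straight out by its black upright grip until the jaw's pointer stands over the white line of the clip on the scale, and finish still holding it there (let go and the spring pulls it back). Leave the clip where it is set, and the other things on the bench where they lie.

Things in the scene. Friction and masses are not known exactly. Their poses are not given: they have to be found in the camera images.
- holder: Grey/aluminium board holder fixed on the mat. Origin: on the mat (2 mm above the work surface) under its fixed jaw, an upright plate 60 (x) by 10 (y) mm, top 60 mm up. Its -y is the direction the rod pulls out; z up. Base and tube (26 mm diameter, axis 40 mm up) reach to y +150 mm. At x = +68 mm a scale rail 14 wide, 12 high lies along y from +10 to -190 mm.
- jaw: Sliding jaw on the sprung rod: upright plate 60 (x) by 10 (y) mm, 10 to 60 mm above the mat, at holder y = -55 mm when fully in. Origin: its middle, on the rod axis 40 mm above the mat; axes as the holder's. Slides only along the holder's -y. On it stands the black grip: a post 16 by 16 mm, 59 to 106 mm above the mat, above the origin.
- grip (a point): A point inside the black grip post, on its axis, 88 mm above the mat (18 mm below its top); axes parallel to the holder's.
- pull_rod (a joint): How far the rod is pulled out, m: 0 fully in (its start), 0.125 at most. Inner spring: about 5.4 N to start moving, plus 0.9 N for each further 10 mm (11 to 14 N at the clip); it draws back when let go.
- pointer (a point): Tip of the jaw's thin pointer, which reaches out from the jaw to the holder's +x side, 32 mm above the mat, over the scale rail; it moves with the jaw and is level with the grip's axis along the pull. Axes parallel to the holder's.
- index (a point): White line on top of the dark clip on the scale rail, 25 mm above the mat; clip 30 (x) by 12 (y) mm, line 3 mm wide along x. Axes as the holder's. It lies 60 to 100 mm further out (holder -y) than the pointer at the start; the pointer passes 5 mm above it freely. The clip stays by friction only (10 N): do not push it.
- spool: Big solder spool standing on end in the jaw's path: round, 54 mm diameter at its flanges (50 between them), 65 mm tall, about 0.4 kg, solder-grey with white flanges. Origin: centre of its underside; z up its axis.
- round_spot: Round white outline painted on the mat, 86 mm inner and 92 mm outer diameter, flat. Origin: its centre, on the mat surface.
- square_spot: Square white outline painted on the mat, 83 mm inside, flat; not for the spool. Origin: its centre, on the mat surface.
- flux_jar: Small jar, 38 mm diameter, 42 mm tall; origin under its centre. Bystander, leave alone.
- small_spool: Small solder spool, 42 mm diameter, 28 mm tall; origin under its centre. Bystander, leave alone.
- driver: Screwdriver, 180 mm long, lying along its own x; origin under its middle. Bystander, leave alone.
- board: Blue circuit board, 70 by 100 mm, up to 11 mm high, lying flat; origin under its centre. Bystander, leave alone.
- multimeter: Red multimeter, 150 by 75 by 42 mm, lying on its back; origin under its centre. Bystander, leave alone.
- parts_bin: Blue open parts bin, 100 by 70 by 40 mm; origin under its centre. Bystander, leave alone.
- tape: Yellow tape roll, 70 mm diameter, 20 mm tall, lying flat; origin under its centre. Bystander, leave alone.
Not all that is in view belongs to the job. What is shaped like the spool but red or turquoise is not meant.

How it is judged:
By the outcome, as a careful person would: the job done as asked, in the order asked, and still so for the second after the job is handed in, while the arm keeps its last pose, push and grip.
It also fails if it takes over 54 s, if anything falls off the work surface, if the arm or the gripper's body presses on something with over 40 N, if the wrist force passes 120 N, or if a joint passes its speed limit or range.

ROBOT

A 7-joint arm with a two-finger parallel gripper is mounted at the origin on the work surface. World frame = base frame: x ahead of the robot, y to its left, z up, the work surface at z = 0. Lengths are in m, angles in rad, forces in N, time in s.
With the tool pointing down it reaches from about 0.425 to 0.875 m from the base axis. Payload 4.7 kg.
Tool frame: the origin (TCP) lies midway between the tips of the shut fingers; the grasp point (between the pads) lies 19 mm behind it (manip.hold_point_z is the distance from the TCP to the grasp point, in m); z points along the fingers, y is the line along which they close (so a half turn about z gives the same grasp; the last joint's range is limited). The gripper opens to 87 mm and grips with 3 to 60 N. Pads are 19 mm wide; open, the fingers measure 117 mm over their backs; the gripper's body (75 mm by 190 mm) begins 51 mm behind the grasp point.
Start: joints at [-1.13, 0.321, -0.07, 1.45, 0.023, 1.371, -0.057], TCP at [0.269, 0.592, 0.223] pointing down, gripper open.
Joint ranges: [-2.86, 2.86], [-0.3, 2.09], [-1.38, 1.24], [0.06, 2.45], [-1.56, 4.7], [0.09, 2.05], [-2.69, 2.69]. Speed limits (rad/s): [2.57, 2.57, 3.14, 3.14, 3.14, 3.14, 3.14].

INTERFACE

Orientations are given as a 3x3 rotation matrix whose columns are the frame's x, y, z axes.
In Python, from workcell import manip, viewer, order gives the robot as it stands.
- The arm moves only by the tool step_arm, never from a script. Its argument "targets" is a list that holds one entry, the list of rows, each a list of 4 numbers: the shift along the tool's x, y, z in mm, then the turn about the tool's z in units of 6 degrees (1.0 is 6 degrees). In form: [[[dx, dy, dz, roll], ...]]. A call has 1 to 12 rows; each row is the pose to reach, as a shift and turn from the pose commanded when the call began, along the tool's axes at that moment; what a row does not reach only later rows make up. A row lasts 1/8 s, in which the tool goes at most 62.5 mm and 10.7 degrees, less where a joint would pass 70% of its speed; a pose out of reach is approached as far as the arm can. A call with a gripper value outside its range is refused whole. "claw" is the opening, from 0 (shut) to 1 (fully open), set as the call begins (left out, the last holds). The fingers move at their own pace and stop on an object; the grip force is fixed at half the most. Time passes only in rows, so rows that repeat a pose let the fingers close. It gives the time, the measured TCP pose, the force, the opening and the grip force at its end, in the units of the state.
- manip.sense(): the state, without advancing time (a new reading comes with each control period).
- viewer.capture(name): name is "side" or "top" or "wrist"; returns the picture (480x640x3 uint8, red, green, blue); there is no depth.
- viewer.camera_model(name): a dict with "K" (3x3 intrinsics, pixels), "T" (4x4, takes a point from camera to world coordinates). Camera axes: x right, y down, z forward; pixel columns grow to the right and rows downward; lengths in m; the calibration is good to about 2 mm. The wrist camera is an equidistant fisheye: a pixel r from the principal point sees the ray r / f radians off the axis. A picture is of the moment at which its call begins: read the wrist's pose just before it. camera_model takes no time and is no camera call; for the wrist camera it gives the pose at the moment of the call.
- order.close_job(): hands the job in; it is judged then, once.
The state is a dict: "time": time; "joint_pos": joint angles; "joint_vel": joint speeds; "tau": joint torques, N m; "tcp_pos": TCP position; "ee_rot": TCP orientation; "force": force on the tool from outside, world axes, zero at the start; "wrist_torque": the same for the moment, N m; "finger_gap": opening from 0.0 (shut) to 1.0 (fully open); "finger_force": force on a finger pad.
Only numpy, scipy, OpenCV 4.12 (cv2) and the standard library are available. Lean on these libraries where they do the work, as an engineer would, in place of code of your own. Each camera call takes 0.05 s, during which the arm holds its last target. There are 200 camera calls.

## Working session

There is one attempt and no reset: what is moved stays moved. The work goes in short steps, Python scripts to look and compute and a tool call to move; the robot and the scene stay as the last step left them, time stands still between calls to the robot, and variables do not carry over. Pictures are saved under pics/ and viewed, at most 10 in all, crops included, and the job is handed in when it is done.

Besides the shell and the picture viewer there is one more tool, called after "Emit:" in YAML: its name, and indented under it one key for each argument. step_arm: Moves the arm, as the interface text tells. Its arguments: {"type":"object","properties":{"targets":{"type":"array","items":{"type":"array","items":{"type":"array","items":{"type":"number"}}}},"claw":{"type":"number"}},"required":["targets"]}

```bash
mkdir -p pics; ls; cat > h.py <<'E'
import numpy as np, cv2
from workcell import manip, viewer, order
def ray(name,u,v,M=None):
    M=M or viewer.camera_model(name); K=np.array(M["K"]);T=np.array(M["T"])
    x=(u-K[0,2])/K[0,0]; y=(v-K[1,2])/K[1,1]
    if name=="wrist":
        r=np.hypot(x,y); s=np.sin(r)/r if r>1e-9 else 1.; d=np.array([x*s,y*s,np.cos(r)])
    else: d=np.array([x,y,1.])
    return T[:3,3],T[:3,:3]@d
def onz(name,u,v,z,M=None):
    o,d=ray(name,u,v,M); return o+d*(z-o[2])/d[2]
E
python3 - <<'E'
from h import *
a=viewer.capture("top");b=viewer.capture("side")
cv2.imwrite("pics/top0.png",a[:,:,::-1]);cv2.imwrite("pics/side0.png",b[:,:,::-1])
for n in("top","side"):
    M=viewer.camera_model(n);print(n,np.round(M["K"],1).tolist(),np.round(M["T"],3).tolist())
s=manip.sense();print(s["time"],s["tcp_pos"],np.round(s["ee_rot"],3).tolist(),manip.hold_point_z)
E
```

```text
pics
top [[552.5, 0.0, 315.6], [0.0, 552.5, 246.8], [0.0, 0.0, 1.0]] [[0.01, -0.989, 0.148, 0.32], [-1.0, -0.011, -0.01, -0.003], [0.011, -0.148, -0.989, 1.443], [0.0, 0.0, 0.0, 1.0]]
side [[478.1, 0.0, 315.3], [0.0, 478.1, 233.7], [0.0, 0.0, 1.0]] [[0.999, -0.033, 0.042, 0.469], [-0.053, -0.617, 0.785, -0.877], [-0.0, -0.786, -0.618, 0.792], [0.0, 0.0, 0.0, 1.0]]
0.1 [0.26889362 0.59121272 0.22158085] [[-0.91, 0.414, -0.001], [0.414, 0.91, -0.002], [-0.0, -0.002, -1.0]] 0.0187
```

View pics/top0.png

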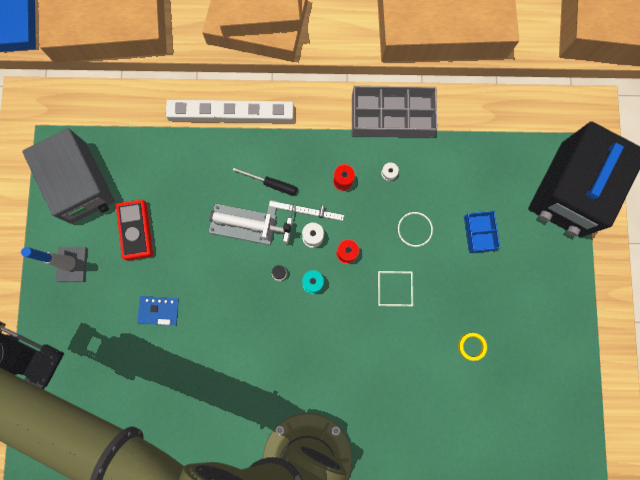

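View pics/side0.png

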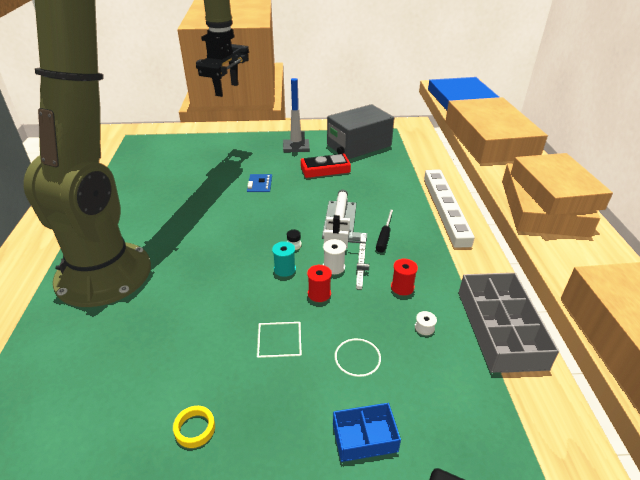

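The top view shows the white spool at (313,235), the round outline at (415,229), the black grip at (288,228), the clip near (322,211) and red spools at (344,177) and (348,250). The side view agrees: spool at (334,257), round outline at (358,357).

```bash
python3 - <<'E'
from h import *
a=cv2.imread("pics/top0.png");h=cv2.cvtColor(a,cv2.COLOR_BGR2HSV)
w=cv2.inRange(h,(0,0,185),(180,60,255))
def comps(m,x0,y0,x1,y1,z,mn=15):
    s=np.zeros_like(m);s[y0:y1,x0:x1]=m[y0:y1,x0:x1]
    for c in cv2.findContours(s,cv2.RETR_EXTERNAL,cv2.CHAIN_APPROX_NONE)[0]:
        if len(c)>=mn:
            (u,v),r=cv2.minEnclosingCircle(c);e=cv2.minAreaRect(c);q=onz("top",u,v,z)
            print(len(c),round(u,1),round(v,1),round(r,1),np.round(q,4),[np.round(t,1) for t in e], 'diam mm',round(2*r/552.5*(1.443-z)/.989*1000,1))
print("spool");comps(w,296,215,330,255,.067)
print("round");comps(w,390,205,440,255,.002)
print("rail");comps(w,268,196,350,224,.014,8)
k=cv2.inRange(h,(0,0,0),(180,255,60))
print("grip");comps(k,272,215,300,245,.108,8)
crop=cv2.resize(a[185:265,200:360],None,fx=5,fy=5,interpolation=cv2.INTER_CUBIC);cv2.imwrite("pics/c1.png",crop)
E
```

```text
spool
80 311.8 234.6 12.6 [ 0.5578 -0.006   0.067 ] [array([311.8, 233.3]), array([20.8, 23.5]), np.float64(54.5)] diam mm 63.3
round
97 414.8 228.8 17.6 [ 0.5879 -0.2793  0.002 ] [array([415., 229.]), array([34., 34.]), np.float64(90.0)] diam mm 92.6
rail
14 312.5 223.0 3.5 [ 0.5979 -0.0075  0.014 ] [array([312.5, 222.5]), array([7., 1.]), np.float64(-0.0)] diam mm 18.3
14 289.0 220.5 2.7 [0.6038 0.0545 0.014 ] [array([288.5, 220.5]), array([5., 3.]), np.float64(90.0)] diam mm 14.1
19 268.5 218.5 4.5 [0.6085 0.1085 0.014 ] [array([268.5, 218.5]), array([9., 1.]), np.float64(90.0)] diam mm 23.7
45 333.4 214.5 9.7 [ 0.6214 -0.0624  0.014 ] [array([333.3, 215.4]), array([19.4,  5.5]), np.float64(10.3)] diam mm 50.8
17 321.0 210.0 4.1 [ 0.6331 -0.0296  0.014 ] [array([321.3, 210.1]), array([1. , 8.2]), np.float64(11.3)] diam mm 21.6
52 307.0 210.0 11.7 [0.6326 0.0074 0.014 ] [array([306.9, 210.4]), array([23.1,  5.5]), np.float64(11.3)] diam mm 61.2
51 280.0 206.0 11.4 [0.6426 0.0789 0.014 ] [array([280.2, 205.2]), array([22.7,  5.5]), np.float64(11.3)] diam mm 59.6
grip
27 287.0 227.5 4.6 [0.5676 0.0553 0.108 ] [array([287.3, 227.7]), array([5.9, 7.8]), np.float64(21.8)] diam mm 22.5
```

View pics/c1.png

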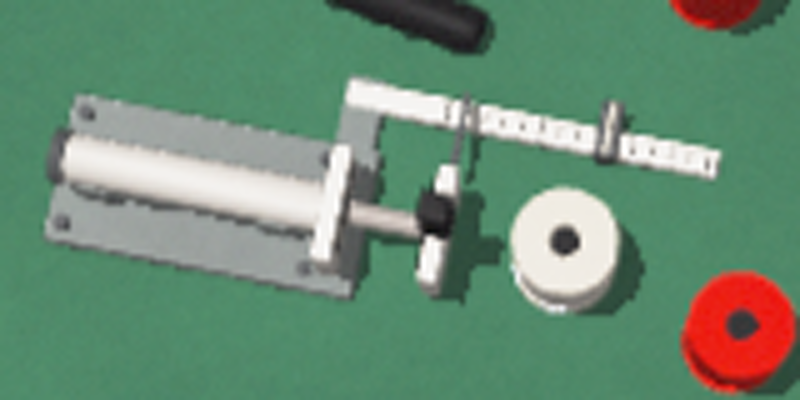

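The crop shows the spool's top centre at about full-image (313,233), the grip at (287,228) and the clip's line at (321,210). These give a spool position of about (0.562, -0.009). The grip-to-clip distance is about 75 mm, which fits the stated 60–100 mm. I'll go above the spool with the closing line turned clear of the jaw and the clip.

Emit:
step_arm:
  targets:
    - [[-515,-425,20,9],[-515,-425,20,9],[-515,-425,20,9],[-515,-425,20,9],[-515,-425,20,9],[-515,-425,20,9],[-515,-425,20,9],[-515,-425,20,9],[-515,-425,20,9],[-515,-425,20,9],[-515,-425,20,9],[-515,-425,20,9]]
  claw: 0.85

```text
time: 1.6
tcp_pos: [0.5623, -0.0132, 0.2021]
ee_rot: [[-0.193, 0.981, -0.0], [0.981, 0.193, -0.002], [-0.002, -0.001, -1.0]]
force: [0.2, 0.8, 0.0]
finger_gap: 0.848
finger_force: 0.0
```

Emit:
step_arm:
  targets:
    - [[0,0,0,0],[0,0,0,0]]

```text
time: 1.85
tcp_pos: [0.5616, -0.0064, 0.2024]
ee_rot: [[-0.203, 0.979, -0.0], [0.979, 0.203, 0.001], [0.001, -0.0, -1.0]]
force: [-0.1, -0.1, -0.6]
finger_gap: 0.851
finger_force: 0.0
```

```bash
python3 - <<'E'
from h import *
M=viewer.camera_model("wrist");a=viewer.capture("wrist");cv2.imwrite("pics/w1.png",a[:,:,::-1])
import pickle;pickle.dump(M,open("w1.pkl","wb"))
s=manip.sense();print(s["time"],s["tcp_pos"],np.round(s["ee_rot"],3).tolist(),s["force"],np.round(s["joint_pos"],2));print(np.round(M["K"],1).tolist(),np.round(M["T"],3).tolist())
E
```

```text
1.9 [ 0.5616489  -0.00655665  0.20248992] [[-0.203, 0.979, -0.0], [0.979, 0.203, 0.001], [0.001, -0.0, -1.0]] [ 1.16288686 -0.19096929  0.45241987] [-0.51  0.15  0.52  1.72 -0.08  1.29  0.24]
[[371.6, 0.0, 321.8], [0.0, 371.6, 239.2], [0.0, 0.0, 1.0]] [[0.979, 0.195, 0.058, 0.546], [0.203, -0.937, -0.283, 0.071], [-0.0, 0.289, -0.957, 0.364], [0.0, 0.0, 0.0, 1.0]]
```

View pics/w1.png

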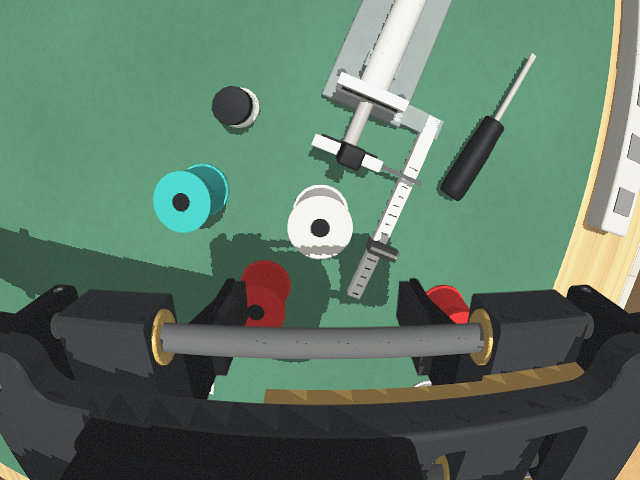

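The wrist view shows the spool's hole at (320,228), the grip top near (352,153), the pointer near (415,182), the clip near (382,250), and the rail running between (433,122) and (357,294).

```bash
python3 - <<'E'
from h import *
import pickle;M=pickle.load(open("w1.pkl","rb"));a=cv2.imread("pics/w1.png")
P=lambda u,v,z:onz("wrist",u,v,z,M)
k=cv2.inRange(cv2.cvtColor(a,cv2.COLOR_BGR2HSV),(0,0,0),(180,255,70))
for n,(x0,y0,x1,y1),z in(("hole",(300,212,340,245),.067),("grip",(330,138,372,175),.1)):
    s=np.zeros_like(k);s[y0:y1,x0:x1]=k[y0:y1,x0:x1];c=max(cv2.findContours(s,0,1)[0],key=len)
    (u,v),r=cv2.minEnclosingCircle(c);m=cv2.moments(s,True);u,v=m["m10"]/m["m00"],m["m01"]/m["m00"];print(n,u,v,r,P(u,v,z))
# spool top edges via white blob left/right extents
print("spool L/R",P(288,222,.067),P(353,222,.067),"bot",P(320,259,.067))
A=P(433,122,.014);B=P(357,294,.014);print("rail",A,B,np.degrees(np.arctan2(*(A-B)[:2])))
print("clip",P(382,250,.027),"ptr",P(415,182,.034))
cv2.imwrite("pics/c2.png",np.hstack([cv2.resize(a[130:190,320:440],None,fx=3.3,fy=3.3,interpolation=2),cv2.resize(a[225:285,340:460],None,fx=3.3,fy=3.3,interpolation=2)]))
E
```

```text
hole 319.684 227.588 9.033225059509277 [ 0.56005617 -0.00763312  0.067     ]
grip 349.6591836734694 156.20816326530613 22.350543975830078 [0.56862999 0.056691   0.1       ]
spool L/R [ 0.53345883 -0.00824426  0.067     ] [0.58601481 0.00265781 0.067     ] bot [ 0.56587895 -0.03460389  0.067     ]
rail [0.6471557  0.10309011 0.014     ] [ 0.61500513 -0.08363208  0.014     ] 9.769619939712051
clip [ 0.62529025 -0.0277728   0.027     ] ptr [0.63793147 0.04373012 0.034     ]
```

View pics/c2.png

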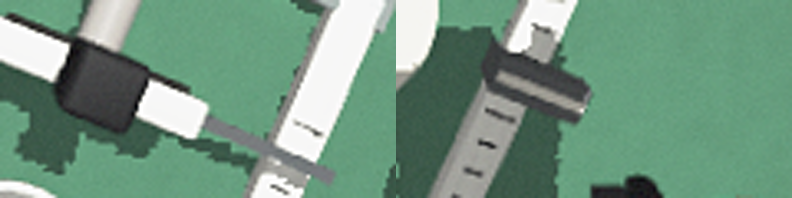

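Emit:
step_arm:
  targets:
    - [[0,-2,50,0],[0,-2,90,0],[0,-2,125,0],[0,-2,150,0],[0,-2,165,0],[0,-2,172,0],[0,-2,174,0],[0,-2,174,0]]

```text
time: 2.9
tcp_pos: [0.5607, -0.0087, 0.0293]
ee_rot: [[-0.2, 0.98, 0.001], [0.98, 0.2, 0.0], [0.0, 0.001, -1.0]]
force: [-0.9, 0.3, -0.2]
finger_gap: 0.85
finger_force: 0.0
```

Emit:
step_arm:
  targets:
    - [[0,0,0,0],[0,0,0,0],[0,0,0,0],[0,0,0,0],[0,0,0,0],[0,0,0,0]]
  claw: 0.4

```text
time: 3.65
tcp_pos: [0.5604, -0.0087, 0.029]
ee_rot: [[-0.2, 0.98, 0.001], [0.98, 0.2, 0.0], [0.0, 0.001, -1.0]]
force: [-0.8, -0.3, 4.4]
finger_gap: 0.597
finger_force: 34.9
```

Emit:
step_arm:
  targets:
    - [[0,0,-15,0],[0,0,-45,0],[0,0,-80,0],[0,0,-110,0],[-10,-1,-110,0],[-40,-4,-110,0],[-80,-8,-110,0],[-120,-12,-110,0],[-160,-16,-110,0],[-200,-20,-110,0],[-240,-24,-110,0],[-260,-26,-110,0]]

```text
time: 5.15
tcp_pos: [0.5844, -0.2721, 0.1366]
ee_rot: [[-0.196, 0.981, -0.004], [0.981, 0.196, -0.001], [-0.0, -0.004, -1.0]]
force: [-0.5, -0.1, -4.6]
finger_gap: 0.597
finger_force: 34.0
```

Emit:
step_arm:
  targets:
    - [[-8,-1,0,0],[-10,-1,0,0],[-10,-1,0,0],[-10,-1,20,0],[-10,-1,50,0],[-10,-1,75,0],[-10,-1,95,0],[-10,-1,103,0],[-10,-1,107,0],[-10,-1,109,0],[-10,-1,109,0]]

```text
time: 6.52
tcp_pos: [0.5881, -0.2789, 0.0302]
ee_rot: [[-0.2, 0.98, 0.001], [0.98, 0.2, -0.0], [-0.0, 0.001, -1.0]]
force: [0.5, 0.5, -4.0]
finger_gap: 0.595
finger_force: 34.0
```

Emit:
step_arm:
  targets:
    - [[0,0,1,0],[0,0,1.5,0],[0,0,1.5,0],[0,0,1.5,0]]

```text
time: 7.02
tcp_pos: [0.5881, -0.2789, 0.029]
ee_rot: [[-0.2, 0.98, 0.001], [0.98, 0.2, -0.0], [-0.0, 0.001, -1.0]]
force: [-1.4, 0.1, 4.6]
finger_gap: 0.593
finger_force: 34.8
```

Emit:
step_arm:
  targets:
    - [[0,0,0,0],[0,0,0,0],[0,0,0,0],[0,0,0,0]]
  claw: 0.9

```text
time: 7.52
tcp_pos: [0.5876, -0.2787, 0.0279]
ee_rot: [[-0.2, 0.98, -0.0], [0.98, 0.2, 0.0], [0.0, -0.0, -1.0]]
force: [-0.1, -0.7, -0.1]
finger_gap: 0.884
finger_force: 0.0
```

Emit:
step_arm:
  targets:
    - [[0,0,-20,0],[0,0,-60,0],[0,0,-110,0],[0,0,-150,0],[0,0,-150,0]]

```text
time: 8.15
tcp_pos: [0.5899, -0.2804, 0.1839]
ee_rot: [[-0.2, 0.98, 0.009], [0.98, 0.2, -0.003], [-0.005, 0.008, -1.0]]
force: [0.1, -0.0, -0.7]
finger_gap: 0.902
finger_force: 0.0
```

```bash
python3 - <<'E'
from h import *
b=viewer.capture("side");s=manip.sense();print(s["time"],s["tcp_pos"],np.round(s["ee_rot"],3).tolist())
c=b[200:400,220:460];cv2.imwrite("pics/s2.png",cv2.resize(c,None,fx=3,fy=3,interpolation=2)[:,:,::-1])
E
```

```text
8.2 [ 0.58865416 -0.27955013  0.18122798] [[-0.2, 0.98, 0.005], [0.98, 0.2, -0.001], [-0.002, 0.004, -1.0]]
```

View pics/s2.png

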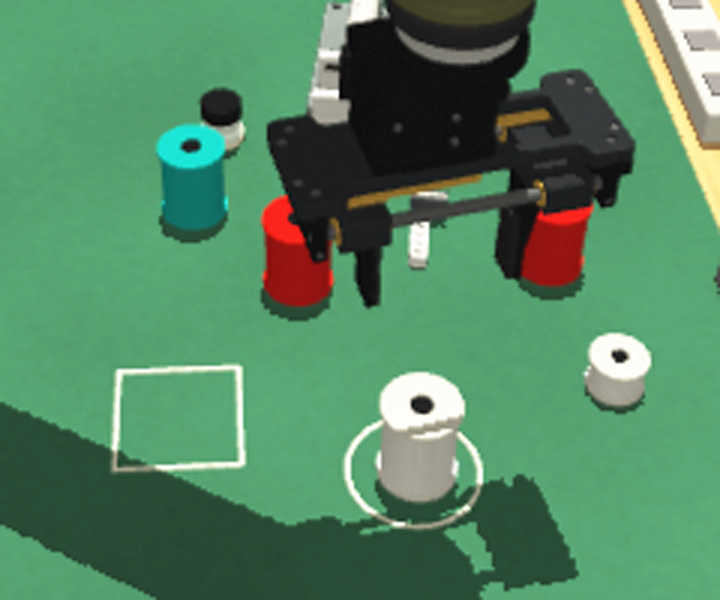

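The spool stands upright with its base centred in the round outline, at about (418,475) in the crop against the ring centre at (414,472). Next is the grip, with the wrist camera turned to the rail side.

Emit:
step_arm:
  targets:
    - [[40,6,0,1.5],[90,13,0,3.2],[140,20,0,5],[190,27,0,6.7],[240,34,0,8.4],[290,41,0,10],[333,47,0,11.7],[333,47,0,13.4],[333,47,0,15.1],[333,47,0,16.8],[333,47,0,18.5],[333,47,0,18.5]]
  claw: 0.6

```text
time: 9.7
tcp_pos: [0.5663, 0.0569, 0.1773]
ee_rot: [[0.987, -0.162, -0.002], [-0.162, -0.987, -0.001], [-0.001, 0.001, -1.0]]
force: [-0.2, 0.3, 0.5]
finger_gap: 0.601
finger_force: 0.0
```

Emit:
step_arm:
  targets:
    - [[0,0,0,0],[0,0,0,0],[0,0,0,0]]

```text
time: 10.07
tcp_pos: [0.567, 0.0569, 0.1781]
ee_rot: [[0.987, -0.164, 0.0], [-0.164, -0.987, 0.0], [0.0, -0.0, -1.0]]
force: [-0.7, 0.1, 0.4]
finger_gap: 0.601
finger_force: 0.0
```

```bash
python3 - <<'E'
from h import *
import pickle
M=viewer.camera_model("wrist");a=viewer.capture("wrist");cv2.imwrite("pics/w3.png",a[:,:,::-1]);pickle.dump(M,open("w3.pkl","wb"))
s=manip.sense();print(s["time"],s["tcp_pos"],np.round(s["ee_rot"],3).tolist(),np.round(s["joint_pos"],2))
E
```

```text
10.125 [0.56698442 0.05693031 0.17806464] [[0.987, -0.164, 0.0], [-0.164, -0.987, 0.0], [-0.0, -0.0, -1.0]] [-0.83  0.22  0.78  1.74 -0.16  1.25 -1.74]
```

View pics/w3.png

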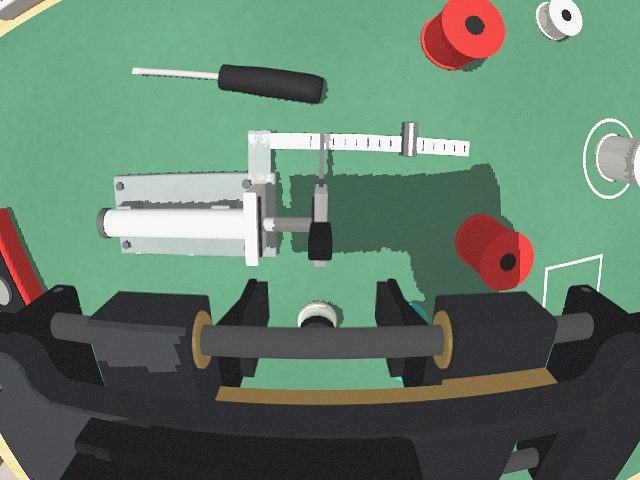

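The wrist view shows the grip at (320,241), the pointer from (322,183) to about (324,137), the clip at (409,139) and the rail from (255,140) to (467,149).

```bash
python3 - <<'E'
from h import *
import pickle;M=pickle.load(open("w3.pkl","rb"));a=cv2.imread("pics/w3.png");g=cv2.cvtColor(a,6)
P=lambda u,v,z:onz("wrist",u,v,z,M)
s=np.array([.56698442,.05693031]);R=np.array([[.987,-.164],[-.164,-.987]])
tool=lambda p:np.round((R.T@(p[:2]-s))*1000,1)
A=P(260,142,.014);B=P(467,149,.014);print("rail dir in tool deg",np.degrees(np.arctan2(*(tool(B)-tool(A)))))
A2=P(110,223,.055);B2=P(240,222,.055);print("tube dir",np.degrees(np.arctan2(*(tool(B2)-tool(A2)))))
k=(g<70).astype(np.uint8);m=np.zeros_like(k);m[222:262,305:336]=k[222:262,305:336]
ys,xs=np.nonzero(m);print("grip px",xs.min(),xs.max(),ys.min(),ys.max())
for z,v in((.108,(ys.min()*.3+ys.max()*.7)),(.09,xs.mean())):pass
for u in(xs.min(),xs.max()+1):print(" grip edge tool",tool(P(u,ys.mean(),.1)))
for v in(130,134,138,142,146,150):print(v,"clip",g[v,398:420].tolist())
for v in(138,142,150,158,166):print(v,"ptr",g[v,314:334].tolist())
E
```

```text
rail dir in tool deg -0.7974272377720905
tube dir -0.2813190790115433
grip px 308 332 222 259
 grip edge tool [ 6.2 -8.5]
 grip edge tool [6.2 8.4]
130 clip [157, 157, 156, 135, 80, 75, 108, 144, 138, 135, 131, 195, 253, 249, 255, 144, 131, 134, 138, 115, 157, 158]
134 clip [151, 160, 76, 74, 81, 72, 123, 142, 141, 138, 126, 239, 250, 249, 249, 172, 133, 133, 135, 134, 153, 159]
138 clip [247, 248, 253, 219, 90, 77, 124, 136, 138, 138, 129, 251, 249, 250, 232, 130, 133, 132, 126, 254, 253, 251]
142 clip [247, 249, 252, 145, 71, 90, 124, 138, 141, 129, 162, 246, 249, 249, 248, 128, 134, 133, 174, 250, 249, 247]
146 clip [248, 250, 255, 109, 75, 99, 134, 136, 136, 134, 198, 250, 249, 250, 235, 126, 133, 122, 180, 252, 249, 247]
150 clip [249, 251, 255, 127, 74, 93, 137, 141, 136, 134, 183, 253, 250, 255, 133, 129, 133, 128, 159, 255, 249, 248]
138 ptr [248, 247, 247, 248, 249, 247, 160, 141, 140, 138, 160, 181, 185, 181, 182, 178, 230, 252, 254, 173]
142 ptr [247, 247, 247, 248, 249, 247, 161, 137, 143, 136, 166, 184, 185, 186, 181, 240, 250, 251, 255, 65]
150 ptr [148, 148, 148, 147, 150, 145, 140, 141, 141, 140, 149, 152, 147, 121, 82, 83, 85, 84, 78, 74]
158 ptr [154, 155, 154, 156, 157, 147, 143, 143, 141, 145, 153, 155, 150, 144, 135, 84, 86, 87, 84, 158]
166 ptr [154, 155, 157, 156, 158, 147, 141, 139, 140, 144, 153, 156, 162, 142, 78, 87, 87, 88, 158, 156]
```

```bash
python3 - <<'E'
from h import *
import pickle;M=pickle.load(open("w3.pkl","rb"))
P=lambda u,v,z:onz("wrist",u,v,z,M)
s=np.array([.56698442,.05693031]);R=np.array([[.987,-.164],[-.164,-.987]])
tool=lambda p:np.round((R.T@(p[:2]-s))*1000,1)
for u,v in((410.5,134),(410.4,142),(410.1,150)):print("clip",tool(P(u,v,.027)))
for u,v in((321.6,142),(321.5,158)):print("ptr",tool(P(u,v,.034)))
print("rod",tool(P(290,224,.042)))
E
```

```text
clip [78.4 75.9]
clip [71.6 76. ]
clip [64.7 75.9]
ptr [70.2  0.7]
ptr [57.   0.6]
rod [  3.2 -25.5]
```

Emit:
step_arm:
  targets:
    - [[3,0,30,0],[3,0,60,0],[3,0,85,0],[3,0,100,0],[3,0,105,0],[3,0,107,0],[3,0,107,0]]

```text
time: 11.0
tcp_pos: [0.5706, 0.0565, 0.0718]
ee_rot: [[0.986, -0.164, 0.001], [-0.164, -0.986, 0.0], [0.001, -0.001, -1.0]]
force: [-0.2, -0.7, 0.9]
finger_gap: 0.602
finger_force: 0.0
```

Emit:
step_arm:
  targets:
    - [[0,0,0,0],[0,0,0,0],[0,0,0,0],[0,0,0,0],[0,0,0,0],[0,0,0,0],[0,0,0,0],[0,0,0,0]]
  claw: 0.0

```text
time: 12.0
tcp_pos: [0.5702, 0.0578, 0.0711]
ee_rot: [[0.987, -0.164, 0.001], [-0.164, -0.987, 0.001], [0.0, -0.002, -1.0]]
force: [1.6, 5.1, -1.3]
finger_gap: 0.183
finger_force: 30.0
```

Emit:
step_arm:
  targets:
    - [[0,3,0,0],[0,9,0,0],[0,17,0,0],[0,25,0,0],[0,33,0,0],[-0.5,41,0,0],[-0.5,49,0,0],[-0.5,57,0,0],[-0.5,64,0,0],[-0.5,69,0,0],[-0.5,71,0,0],[-0.5,71,0,0]]

```text
time: 13.5
tcp_pos: [0.5579, -0.0089, 0.0711]
ee_rot: [[0.987, -0.162, -0.0], [-0.162, -0.987, 0.006], [-0.001, -0.005, -1.0]]
force: [0.8, 11.1, 0.9]
finger_gap: 0.182
finger_force: 30.0
```

Emit:
step_arm:
  targets:
    - [[0,0,0,0],[0,0,0,0],[0,0,0,0]]

```text
time: 13.88
tcp_pos: [0.5579, -0.0088, 0.0711]
ee_rot: [[0.987, -0.162, -0.0], [-0.162, -0.987, 0.005], [-0.001, -0.005, -1.0]]
force: [0.7, 11.0, 0.8]
finger_gap: 0.184
finger_force: 30.0
```

```bash
python3 - <<'E'
from h import *
import pickle
M=viewer.camera_model("wrist");a=viewer.capture("wrist");cv2.imwrite("pics/w4.png",a[:,:,::-1]);pickle.dump(M,open("w4.pkl","wb"))
s=manip.sense();print(s["time"],s["tcp_pos"],np.round(s["ee_rot"],3).tolist(),s["force"],s["finger_force"])
cv2.imwrite("pics/w4c.png",cv2.resize(a[60:260,220:460],None,fx=3,fy=3,interpolation=2)[:,:,::-1])
E
```

```text
13.925 [ 0.55793769 -0.00879837  0.0711254 ] [[0.987, -0.162, -0.0], [-0.162, -0.987, 0.006], [-0.001, -0.005, -1.0]] [ 0.96317419 10.53812974  0.31392455] 30.024839119887332
```

View pics/w4c.png

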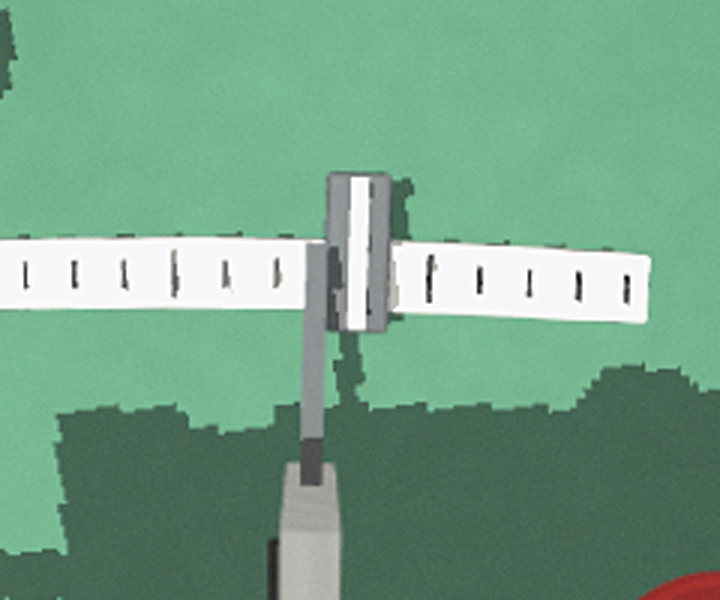

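The crop shows the pointer tip at (316,245) and the clip's white line centred at (358,250), so a little more pull is needed.

```bash
python3 - <<'E'
from h import *
import pickle;M=pickle.load(open("w4.pkl","rb"));a=cv2.imread("pics/w4.png");g=cv2.cvtColor(a,6)
P=lambda u,v,z:onz("wrist",u,v,z,M)
for v in(122,130,136,150,158,164):print(v,g[v,318:352].tolist())
ax=np.array([-.163,-.987])
def y(u,v,z):return 1000*P(u,v,z)[:2]@ax
c=[y(339,v,.027) for v in(122,130,140,160)];p=[y(u,v,.034) for u,v in((325,143),(324.8,160),(324.2,190))]
print(c,p)
E
```

```text
122 [157, 155, 156, 155, 159, 157, 160, 159, 160, 160, 151, 121, 140, 153, 148, 149, 149, 146, 139, 254, 249, 247, 248, 250, 243, 104, 112, 148, 148, 146, 146, 133, 99, 84]
130 [159, 157, 157, 155, 160, 158, 162, 157, 161, 162, 148, 119, 146, 150, 149, 148, 148, 145, 192, 254, 248, 247, 247, 249, 248, 136, 145, 146, 146, 143, 146, 125, 79, 88]
136 [163, 161, 160, 161, 161, 163, 161, 161, 160, 151, 133, 131, 148, 153, 151, 147, 147, 142, 188, 253, 248, 247, 248, 250, 230, 137, 142, 146, 146, 143, 147, 121, 87, 89]
150 [247, 248, 250, 238, 158, 142, 148, 149, 148, 148, 135, 89, 77, 84, 80, 78, 144, 137, 248, 249, 247, 247, 248, 251, 175, 141, 142, 142, 144, 140, 131, 114, 179, 187]
158 [247, 248, 251, 219, 143, 146, 149, 146, 147, 151, 134, 72, 80, 79, 154, 150, 142, 138, 255, 249, 247, 247, 250, 255, 84, 142, 144, 144, 144, 147, 122, 128, 181, 192]
164 [157, 158, 159, 150, 147, 148, 146, 149, 149, 148, 135, 73, 82, 79, 73, 144, 141, 179, 253, 249, 247, 248, 250, 247, 61, 81, 146, 143, 141, 142, 123, 97, 92, 119]
[np.float64(-72.42377228674974), np.float64(-72.39848437184672), np.float64(-72.36275681363946), np.float64(-72.2773143962991)] [np.float64(-80.04497896339744), np.float64(-80.12686960990898), np.float64(-80.40261928479501)]
```

Emit:
step_arm:
  targets:
    - [[0,3,0,0],[0,6,0,0],[0,8,0,0],[0,8,0,0],[0,8,0,0],[0,8,0,0]]

```text
time: 14.68
tcp_pos: [0.5565, -0.0163, 0.0711]
ee_rot: [[0.987, -0.161, -0.001], [-0.161, -0.987, 0.006], [-0.002, -0.006, -1.0]]
force: [-0.4, 11.8, 1.1]
finger_gap: 0.181
finger_force: 30.0
```

```bash
python3 - <<'E'
from h import *
M=viewer.camera_model("wrist");a=viewer.capture("wrist");g=cv2.cvtColor(a,7)
s=manip.sense();print(s["time"],s["tcp_pos"],s["force"],s["finger_force"])
cv2.imwrite("pics/w5c.png",cv2.resize(a[100:220,240:400],None,fx=5,fy=5,interpolation=2)[:,:,::-1])
for v in(122,130,136,144,150,156,164,172,180):print(v,g[v,312:342].tolist())
ax=np.array([-.163,-.987])
y=lambda u,v,z:1000*onz("wrist",u,v,z,M)[:2]@ax
print([(u,round(y(u,130,.027),1)) for u in(322,324,326,328,330)]);print([(u,round(y(u,150,.034),1)) for u in(322,324,326,328,330)])
E
```

```text
14.725 [ 0.55653271 -0.01628866  0.07111052] [ 0.37685093 12.27039406  1.10433964] 30.028579037697902
122 [163, 162, 160, 117, 145, 155, 151, 152, 152, 150, 142, 254, 249, 247, 247, 249, 255, 123, 100, 151, 149, 150, 150, 142, 107, 92, 91, 91, 94, 92]
130 [162, 165, 160, 123, 143, 150, 153, 152, 152, 148, 140, 254, 249, 247, 247, 249, 255, 139, 149, 151, 149, 148, 150, 129, 91, 90, 90, 92, 89, 89]
136 [162, 158, 158, 130, 150, 154, 159, 151, 150, 147, 186, 252, 248, 247, 248, 250, 255, 143, 148, 147, 148, 148, 154, 127, 89, 87, 90, 96, 92, 92]
144 [247, 249, 255, 115, 149, 154, 149, 147, 149, 149, 149, 148, 151, 150, 151, 151, 148, 107, 81, 79, 82, 77, 151, 120, 149, 180, 253, 249, 247, 247]
150 [247, 249, 255, 122, 152, 154, 152, 151, 152, 149, 150, 151, 150, 148, 150, 150, 139, 92, 82, 87, 134, 131, 124, 112, 183, 197, 192, 251, 248, 247]
156 [247, 249, 255, 129, 151, 151, 152, 152, 147, 150, 149, 149, 146, 149, 151, 153, 143, 88, 83, 85, 150, 144, 138, 112, 176, 191, 189, 183, 248, 249]
164 [162, 153, 136, 140, 149, 152, 151, 149, 150, 149, 150, 151, 151, 147, 151, 151, 140, 81, 79, 81, 85, 78, 129, 98, 86, 84, 82, 83, 86, 82]
172 [163, 162, 163, 165, 162, 166, 167, 169, 162, 150, 147, 147, 146, 148, 147, 148, 157, 165, 164, 165, 167, 172, 111, 87, 90, 89, 94, 87, 119, 165]
180 [165, 165, 161, 163, 164, 162, 166, 165, 161, 150, 148, 149, 149, 146, 148, 152, 159, 164, 165, 170, 98, 97, 92, 96, 90, 95, 91, 93, 87, 110]
[(322, np.float64(-74.1)), (324, np.float64(-73.0)), (326, np.float64(-71.9)), (328, np.float64(-70.8)), (330, np.float64(-69.7))]
[(322, np.float64(-74.0)), (324, np.float64(-73.0)), (326, np.float64(-71.9)), (328, np.float64(-70.9)), (330, np.float64(-69.8))]
```

View pics/w5c.png

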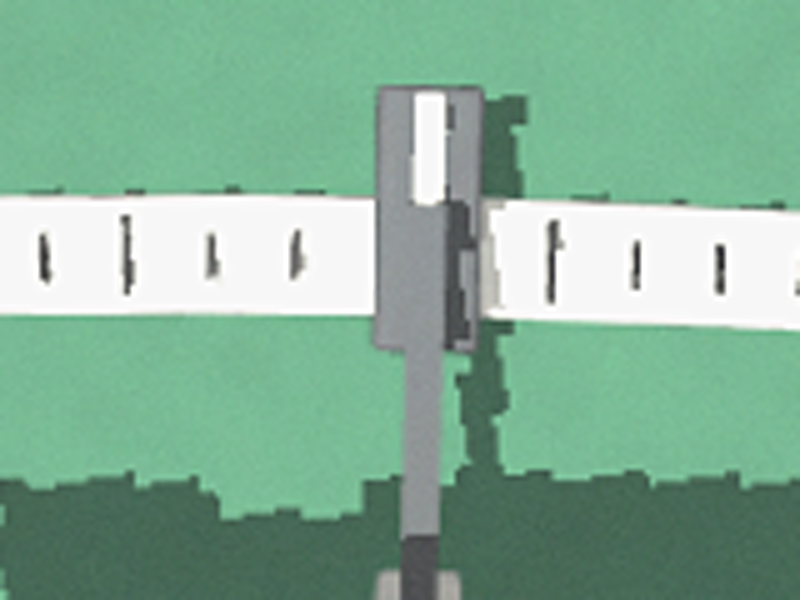

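The pointer lies over the white line and is about 0.5 mm short of its centre. One small trim, then hand in.

Emit:
step_arm:
  targets:
    - [[0,0.5,0,0],[0,0.5,0,0],[0,0.5,0,0],[0,0.5,0,0],[0,0.5,0,0],[0,0.5,0,0]]

```text
time: 15.48
tcp_pos: [0.5565, -0.0164, 0.0711]
ee_rot: [[0.987, -0.161, -0.0], [-0.161, -0.987, 0.006], [-0.001, -0.006, -1.0]]
force: [0.6, 12.6, 1.5]
finger_gap: 0.181
finger_force: 30.0
```

```bash
python3 - <<'E'
from h import *
s=manip.sense();print(s["tcp_pos"],s["force"],s["finger_force"],np.abs(s["joint_vel"]).max())
print(order.close_job())
E
```

```text
[ 0.5565308  -0.01643604  0.07113267] [ 0.62183092 12.62703199  1.50745013] 30.031496541341767 0.002300812046334534
the job is handed in; nothing more can be done
None
```

The job is handed in, with no verdict shown: the spool stands upright inside the round outline, and the rod is still gripped with the pointer over the clip's white line. The last picture put the pointer about 0.5 mm short of the line's centre; a final trim moved it only about 0.1 mm, and I did not picture it again.

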